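Put three bench supplies back on their own shadow boards

TASK

The glue bottle, the bit box and the tape roll have got mixed up: each stands on a board meant for another. Put each in the middle of the board with its own dark shape: the bottle upright on the round board, the bit box flat along the dark bar of the oblong board, and the tape roll flat on the dark ring of the square board; the empty blank board is free for parking a thing on the way. Keep the bottle upright throughout and do not shift the oil can or the tape measure standing among them.

Things in the scene. Friction and masses are not known exactly. Their poses are not given: they have to be found in the camera images.
- glue_bottle: Yellow wood-glue bottle with an orange pointed cap, standing upright, 58 mm across and 180 mm tall, 0.27 kg. Body 0 to 138 mm above the origin, 58 mm across; above it, 138 to 180 mm, the cap, to the touch a cylinder 28 mm across, a good place to grip from above. Origin at the centre of its underside, z up. At the start it stands on the oblong board.
- bit_box: Small red driver-bit holder with bits standing in its top, a bar 34 mm (its x) by 100 mm (its y); its solid part, to be gripped across the 34 mm, is 22 mm high, the bits reach 38 mm but are not felt by contact. 0.16 kg. Origin at the centre of its underside, z up. At the start it lies on the ring board. Either end may point either way.
- tape_roll: Grey roll of duct tape lying flat, a ring 100 mm across outside, hole 53 mm across, 24 mm high, 0.12 kg; grip it across the rim (23 mm thick), one finger in the hole: the middle of the rim is 38.5 mm from the centre. Origin at the centre of its underside, z up. At the start it lies on the round board.
- round_board: Fixed disc of brown wood, 8 mm thick, lying flat on the bench; origin at the centre of its underside, so its top is 8 mm above the origin. 124 mm across, with a filled dark disc 66 mm across in the middle: the place of the glue bottle.
- oblong_board: Fixed oblong plate of brown wood, 8 mm thick, lying flat on the bench; origin at the centre of its underside, so its top is 8 mm above the origin. 90 mm (its x) by 160 mm (its y), with a dark bar 42 mm by 108 mm in the middle, long way along y: the place of the bit box.
- ring_board: Fixed square plate of brown wood, 8 mm thick, lying flat on the bench; origin at the centre of its underside, so its top is 8 mm above the origin. 140 mm by 140 mm, with a dark ring 106 mm across outside and 48 mm inside in the middle: the place of the tape roll.
- blank_board: Fixed square plate of brown wood, 8 mm thick, lying flat on the bench; origin at the centre of its underside, so its top is 8 mm above the origin. 130 mm by 130 mm, with no dark shape and nothing on it at the start: free for parking.
- oil_can: Bystander, loose: grey metal oil can with a thin spout, 62 mm across, 140 mm tall. Origin at the centre of its underside. Leave it where it is.
- tape_measure: Bystander, loose: yellow tape measure standing on edge, 36 by 82 by 63 mm high. Origin at the centre of its underside. Leave it where it is.
Things that resemble listed ones, but are neither listed nor needed, are in the scene too. What is shaped like the glue_bottle but blue or turquoise is not meant.

How it is judged (in metres and radians):
At the end, for the whole second after the job is handed in: Bottle, bit box and tape roll are each within 12 mm of the middle of the round, the oblong and the ring board, resting on it, level within 0.1 rad, at rest and released; the bit box lies within 0.2 rad of the oblong board's long axis, either way round (horizontal distance between glue_bottle and round_board below 0.012 m and z of glue_bottle in the frame of round_board between 0.004 and 0.013 m and angle between each of glue_bottle, bit_box, tape_roll's own z axis and vertical below 0.1 rad and linear speed of each of glue_bottle, bit_box, tape_roll below 0.02 m/s and angular speed of each of glue_bottle, bit_box, tape_roll below 0.2 rad/s and contact force between the fingers and glue_bottle below 0.1 N and horizontal distance between bit_box and oblong_board below 0.012 m and z of bit_box in the frame of oblong_board between 0.004 and 0.013 m and contact force between the fingers and bit_box below 0.1 N and horizontal distance between tape_roll and ring_board below 0.012 m and z of tape_roll in the frame of ring_board between 0.004 and 0.013 m and contact force between the fingers and tape_roll below 0.1 N and angle between the y axis of bit_box and the y axis of oblong_board, either way round below 0.2 rad); the robot touches nothing.
It fails at once if the bottle is tipped by more than 0.5 rad (angle between glue_bottle's own z axis and vertical above 0.5 rad).
It fails at once if the oil can or the tape measure is moved by more than 20 mm or tipped (distance of any of oil_can, tape_measure from where it was at the start of the episode above 0.02 m or angle between any of oil_can, tape_measure's own z axis and vertical above 0.5 rad).
It also fails if it takes over 112 s, if anything falls off the work surface, if the arm or the gripper's body presses on something with over 40 N, if the wrist force passes 120 N, or if a joint passes its speed limit or range.

ROBOT

A 6-joint arm with a two-finger parallel gripper is mounted at the origin on a cart in front of the work surface, level with it; the furniture and walls round the work are solid. World frame = base frame: x ahead of the robot, y to its left, z up, the work surface at z = 0. Lengths are in mm, angles in rad, forces in N, time in s.
With the tool pointing down it reaches from about 350 to 975 mm from the base axis. Payload 17.4 kg.
Tool frame: the origin (TCP) lies at the very end of the fingers, on their centre line; the grasp point (between the pads) lies 19 mm behind it; z points along the fingers, y is the line along which they close (so a half turn about z gives the same grasp; the last joint's range is limited). The gripper opens to 85 mm and grips with 20 to 120 N. Pads are 22 mm wide; open, the fingers measure 114 mm over their backs; the gripper's body (76 mm by 85 mm) begins 54 mm behind the grasp point. The pads swing forward as they close: fully open they stand 13 mm farther back than shut.
Start: joints at [1.213, 0.116, 1.442, -0, 1.584, -0.038], TCP at [212.212, 640.78, 231.303] pointing down, gripper open.
Joint ranges: [-2.83, 2.83], [-0.83, 2.19], [0.07, 2.5], [-1.14, 4.28], [0.01, 3], [-2.97, 2.97]. Speed limits (rad/s): [1.89, 1.89, 2.22, 3.14, 3.14, 3.14].

INTERFACE

Orientations are given as a unit quaternion [w, x, y, z].
In Python, from plant import get_state, camera, sign_off gives the robot as it stands. The module is installed in compiled form; this text tells all that it offers.
- The arm moves only by the tool send_rows, never from a script. Its argument "steps" is text: rows parted by semicolons, each of 7 numbers parted by spaces: the finger opening in cm, from 0 to 8.54, then the shift along the tool's x, y, z in cm, then the turn, a rotation vector about the tool's x, y, z in rad. A call has 1 to 5 rows; each row is the pose to reach, as a shift and turn from the pose commanded when the call began, along the tool's axes at that moment; what a row does not reach only later rows make up. A row lasts 1/8 s, in which the tool goes at most 62.5 mm and 10.7 degrees, less where a joint would pass 70% of its speed; a pose out of reach is approached as far as the arm can. A call with a gripper value outside its range is refused whole. The fingers move at their own pace and stop on an object; "grip_force" is the grip in N (left out, the last holds). Time passes only in rows, so rows that repeat a pose let the fingers close. It gives the time, the measured TCP pose, the force, the opening and the grip force at its end, in the units of the state.
- get_state(): the state, without advancing time (a new reading comes with each control period).
- camera(name): name is "side" or "top"; returns a dict with "pixels" (400x640x3 uint8, blue, green, red), "z_map" (400x640 float32, mm along the optical axis (not along the pixel's ray), 0 where there is no reading), "fx", "fy", "cx", "cy" (pixels), "R" (3x3) and "t" (3): a world point X has camera coordinates R X + t. Camera axes: x right, y down, z forward; pixel columns grow to the right and rows downward; lengths in mm; the calibration is good to about 2 mm. A picture is of the moment at which its call begins.
- sign_off(): hands the job in; it is judged then, once.
The state is a dict: "time_s": time; "qpos": joint angles; "joint_velocities": joint speeds; "effort": joint torques, N m; "ee_pos": TCP position; "eef_rot": TCP orientation; "ft_force": force on the tool from outside, world axes, zero at the start; "ft_torque": the same for the moment, N m; "width": finger opening in mm; "finger_force": force on a finger pad.
Only numpy, scipy, OpenCV 4.12 (cv2) and the standard library are available. Lean on these libraries where they do the work, as an engineer would, in place of code of your own. Each camera call takes 0.05 s, during which the arm holds its last target. There are 200 camera calls.

## Working session

There is one attempt and no reset: what is moved stays moved. The work goes in short steps, Python scripts to look and compute and a tool call to move; the robot and the scene stay as the last step left them, time stands still between calls to the robot, and variables do not carry over. Pictures are saved under pics/ and viewed, at most 14 in all, crops included, and the job is handed in when it is done.

Besides the shell and the picture viewer there is one more tool, called after "Call:" as name(argument=value, ...) on one line, values as JSON. send_rows: Moves the arm, as the interface text tells. Its arguments: {"type":"object","properties":{"steps":{"type":"string"},"grip_force":{"type":"number"}},"required":["steps"]}

```bash
mkdir -p pics; ls
python3 - <<'E'
from plant import get_state,camera
import cv2,numpy as np
s=get_state();print(s)
for n in("top","side"):
    c=camera(n);cv2.imwrite(f"pics/{n}0.png",c["pixels"]);np.savez(f"{n}0.npz",**c)
    print(n,c["fx"],c["fy"],c["cx"],c["cy"],c["R"],c["t"])
E
```

```text
pics
{'time_s': 0.0, 'qpos': array([ 1.21323164e+00,  1.16489637e-01,  1.44229211e+00,  1.86130146e-05,
        1.58404569e+00, -3.77666236e-02]), 'joint_velocities': array([-1.77536345e-04,  6.06890350e-04,  2.68896893e-05, -4.95795029e-04,
       -8.04555482e-04, -3.82521335e-04]), 'effort': array([ 1.11965506e-03, -7.31978989e+01, -6.32471538e+01, -6.44746046e-05,
        6.77522374e-03, -4.72729926e-05]), 'ee_pos': array([212.11038079, 640.58300306, 230.54305776]), 'eef_rot': array([-1.30368853e-04,  1.59218383e-01,  9.87243195e-01, -6.03543695e-04]), 'ft_force': array([0.29046829, 0.73209583, 0.0199987 ]), 'ft_torque': array([ 0.00012042,  0.05094849, -0.02566174]), 'finger_force': 0.0, 'width': 85.11249283632715}
top 462.9153727804531 462.9153727804531 314.4109766377776 199.30483215856694 [[ 0.0683702  -0.9976591   0.00135316]
 [-0.90650154 -0.06268942 -0.41752244]
 [ 0.41662989  0.02731945 -0.90866561]] [-171.83978694  478.64983746 1248.16459428]
side 517.5420143355399 517.5420143355399 316.37323686723084 195.43433786528422 [[ 9.09819593e-01  4.15003531e-01 -6.14951232e-04]
 [ 3.66989716e-01 -8.05248157e-01 -4.65718750e-01]
 [-1.93770114e-01  4.23494362e-01 -8.84932578e-01]] [-443.69258929 -272.54990665 2052.26774757]
```

View pics/top0.png

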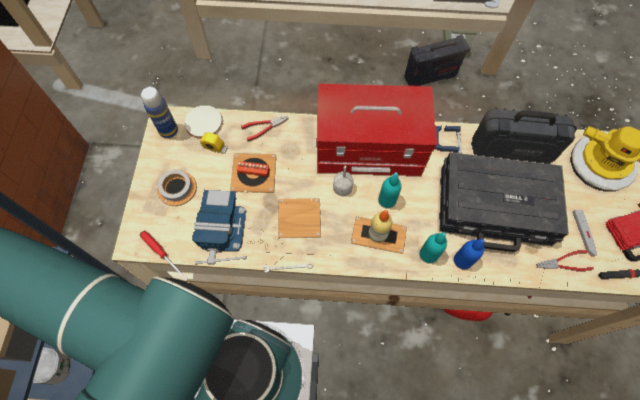

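View pics/side0.png

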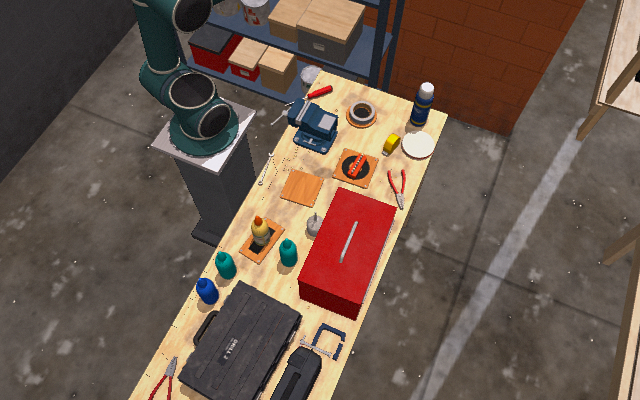

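The top view shows the tape roll on the round board (175,187), the bit box on the ring board (254,172), the blank board (299,217) and the bottle on the oblong board (379,235). The tape measure is at (212,142), the oil can at (343,183) and a vise at (215,222). The side view shows the same layout: bottle (260,235), blank board (301,188), ring board (356,168), round board (361,113).

```bash
cat > h.py <<'E'
import numpy as np,cv2
from plant import camera,get_state
def load(n,k): return dict(np.load(f"{n}{k}.npz"))
def grab(n,k):
    c=camera(n);np.savez(f"{n}{k}.npz",**c);return c
def cast(c,uv,z):
    uv=np.asarray(uv,float).reshape(-1,2)
    d=np.c_[(uv[:,0]-c["cx"])/c["fx"],(uv[:,1]-c["cy"])/c["fy"],np.ones(len(uv))]@c["R"]
    o=-c["R"].T@c["t"]
    return (o+d*((z-o[2])/d[:,2])[:,None])[:,:2]
def cloud(c):
    z=c["z_map"];v,u=np.indices(z.shape)
    p=np.stack([(u-c["cx"])/c["fx"]*z,(v-c["cy"])/c["fy"]*z,z],-1)
    P=(p-c["t"])@c["R"];P[z==0]=np.nan;return P
def proj(c,X):
    p=np.asarray(X)@c["R"].T+c["t"];return p[...,0]/p[...,2]*c["fx"]+c["cx"],p[...,1]/p[...,2]*c["fy"]+c["cy"]
E
python3 - <<'E'
from h import *
for n,pts in (("top",dict(round=(160,190),blank=(299,217),ring=(237,160),ringdark=(254,172),obl=(360,241),bench=(300,260),bottle=(381,233),cap=(383,215),box=(254,170),roll=(162,182),can=(343,183),tm=(212,142))),("side",dict(blank=(301,188),ring=(340,170),obl=(256,255),bench=(260,200),cap=(258,220),bottle=(260,235)))):
    c=load(n,0);h=cv2.cvtColor(c["pixels"],cv2.COLOR_BGR2HSV);P=cloud(c)
    for k,(u,v) in pts.items():print(n,k,h[v,u],P[v,u].round(0))
# enlarged crops
a=load("top",0)["pixels"][110:270,130:430];b=load("side",0)["pixels"][90:280,215:435]
cv2.imwrite("pics/c1.png",cv2.resize(a,None,fx=2.6,fy=2.6,interpolation=cv2.INTER_CUBIC))
E
```

```text
top round [ 21  13 195] [519. 345.  37.]
top blank [ 16 140 221] [470. -92.   8.]
top ring [ 16 143 210] [656. 127.  10.]
top ringdark [  6 195 192] [604.  62.  33.]
top obl [ 16 140 218] [ 406. -283.    5.]
top bench [ 20  71 225] [ 335. -106.    0.]
top bottle [ 24  75 115] [ 401. -335.   97.]
top cap [ 10 205 187] [ 423. -330.  176.]
top box [  7 178 225] [614.  64.  27.]
top roll [ 18  66 179] [551. 348.  29.]
top can [ 19  26 188] [ 569. -221.   64.]
top tm [ 28 187 218] [690. 205.  59.]
side blank [ 14 182 232] [470. -97.  12.]
side ring [ 13 180 228] [567.  41.  -3.]
side obl [ 13 183 230] [ 441. -400.   11.]
side bench [ 23  85 235] [ 348. -195.  -10.]
side cap [ 10 255 174] [ 437. -341.  178.]
side bottle [ 18 158 129] [ 444. -358.  100.]
```

View pics/c1.png

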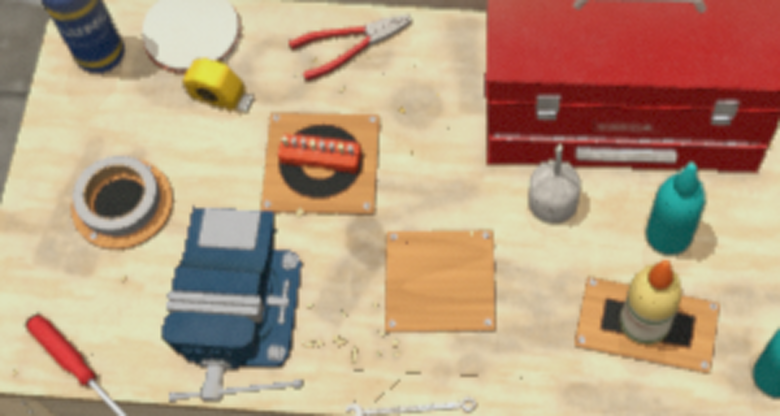

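Run:
```python
from h import *
from scipy.optimize import least_squares
for n,seeds in(("top",dict(round=(175,200),ring=(240,160),blank=(299,217),obl=(362,241))),("side",dict(round=(352,122),ring=(340,170),blank=(301,188),obl=(250,255)))):
    c=load(n,0);h=cv2.cvtColor(c["pixels"],cv2.COLOR_BGR2HSV)
    m=cv2.inRange(h,(9,112,90),(19,255,255));P=cloud(c)
    nl,L=cv2.connectedComponents(m,connectivity=8)
    for k,s in seeds.items():
        w=L[s[1]-6:s[1]+7,s[0]-6:s[0]+7];w=w[w>0];l=np.bincount(w).argmax()
        v,u=np.nonzero(L==l)
        q=cast(c,np.c_[u,v],8).astype(np.float32)
        if k=="round":
            hp=cv2.convexHull(q)[:,0]
            f=lambda p:np.minimum(0,62-np.hypot(*(q-p).T))
            e=cv2.fitEllipse(hp);print(n,k,len(q),e)
            continue
        r=cv2.minAreaRect(q);print(n,k,len(q),[np.round(x,1) for x in r])
    # dark shapes / objects
    for k,lo,hi,z,s in(("box",(0,150,80),(8,255,255),22,{"top":(254,170),"side":(356,168)}[n]),):
        m=cv2.inRange(h,lo,hi);nl,L=cv2.connectedComponents(m)
        w=L[s[1]-5:s[1]+6,s[0]-5:s[0]+6];w=w[w>0];l=np.bincount(w).argmax()
        v,u=np.nonzero(L==l);q=cast(c,np.c_[u,v],z).astype(np.float32);print(n,k,len(q),cv2.minAreaRect(q))
    for k,lo,hi,box in (("cap",(3,180,90),(13,255,255),{"top":(372,205,392,225),"side":(250,212,268,234)}[n]),):
        a=h[box[1]:box[3],box[0]:box[2]];v,u=np.nonzero(cv2.inRange(a,lo,hi))
        u+=box[0];v+=box[1];print(n,k,len(u),u.min(),u.max(),v.min(),v.max(),u.mean(),v.mean(),[cast(c,[(u.mean(),v.mean())],z).round(1) for z in(155,160,165)])
    print("vise max z",np.nanmax(P[200:245,195:240,2]) if n=="top" else np.nanmax(P[100:150,290:338,2]))
```

```text
top round 256 ((544.0145874023438, 306.15509033203125), (120.49056243896484, 121.71467590332031), 148.0321044921875)
top ring 883 [array([615.6,  69.1]), array([139.1, 138. ]), np.float64(3.1)]
top blank 1540 [array([467.9, -90.3]), array([127.1, 128.5]), np.float64(4.0)]
top obl 825 [array([ 430.5, -338.9]), array([158.8,  88.9]), np.float64(81.6)]
top box 264 ((623.7025146484375, 68.96316528320312), (101.41796112060547, 44.091922760009766), 85.28328704833984)
top cap 69 380 388 211 220 383.8695652173913 215.79710144927537 [array([[ 429.6, -334.7]]), array([[ 427.4, -334. ]]), array([[ 425.3, -333.3]])]
vise max z 151.51276573089393
side round 186 ((543.7883911132812, 306.0057373046875), (122.16631317138672, 131.38845825195312), 12.143057823181152)
side ring 666 [array([615.6,  68.7]), array([143.2, 145.5]), np.float64(3.2)]
side blank 1093 [array([467.9, -91.3]), array([133.9, 135.4]), np.float64(4.7)]
side obl 629 [array([ 431.5, -339.4]), array([161.4,  91.4]), np.float64(81.2)]
side box 194 ((620.9026489257812, 71.49304962158203), (105.67993927001953, 37.84498596191406), 85.31266784667969)
side cap 64 254 267 216 225 257.984375 220.625 [array([[ 430.6, -334.1]]), array([[ 432.1, -335.9]]), array([[ 433.6, -337.8]])]
vise max z 154.02061418290504
```

Run:
```python
from h import *
for n,b in(("top",(150,160,205,212)),("side",(340,92,385,132))):
    c=load(n,0);h=cv2.cvtColor(c["pixels"],cv2.COLOR_BGR2HSV);print(n,"cam",-c["R"].T@c["t"])
    # tape roll: grey pixels, top-face outline
    a=h[b[1]:b[3],b[0]:b[2]];m=cv2.inRange(a,(0,0,60),(180,60,255))
    nl,L,st,_=cv2.connectedComponentsWithStats(m);l=1+st[1:,4].argmax();m=np.uint8(L==l)*255
    cs,hi=cv2.findContours(m,cv2.RETR_CCOMP,cv2.CHAIN_APPROX_NONE)
    for k,x in enumerate(cs):
        if len(x)>20:
            q=cast(c,x[:,0]+np.array(b[:2]),32).astype(np.float32);print(" roll",len(x),hi[0][k][3],cv2.fitEllipse(q),cv2.minAreaRect(q))
    P=cloud(c)
    g=P[b[1]:b[3],b[0]:b[2]][m>0];g=g[(g[:,2]>24)&(g[:,2]<40)];print(" roll depth",len(g),np.nanmean(g,0))
    red=cv2.inRange(h,(0,150,80),(8,255,255));s={"top":(254,170),"side":(356,168)}[n]
    nl,L=cv2.connectedComponents(red);w=L[s[1]-5:s[1]+6,s[0]-5:s[0]+6];w=w[w>0];l=np.bincount(w).argmax()
    v,u=np.nonzero(L==l)
    for z in(22,28,34):print(" box",z,[np.round(x,1) for x in cv2.minAreaRect(cast(c,np.c_[u,v],z).astype(np.float32))])
```

```text
top cam [ -74.37713848 -175.53041778 1334.24381108]
 roll 102 -1 ((546.63623046875, 308.4183349609375), (98.23934936523438, 117.30005645751953), 112.58441925048828) ((548.88623046875, 309.405029296875), (120.30532836914062, 98.40880584716797), 34.502323150634766)
 roll 65 0 ((549.5858154296875, 311.7369689941406), (70.22044372558594, 76.54202270507812), 43.075496673583984) ((549.102783203125, 311.5985412597656), (71.46438598632812, 74.92886352539062), 49.961917877197266)
 roll depth 348 [541.53965454 305.65303546  31.9627525 ]
 box 22 [array([623.7,  69. ]), array([101.4,  44.1]), np.float64(85.3)]
 box 28 [array([620.5,  67.8]), array([101. ,  43.9]), np.float64(85.3)]
 box 34 [array([617.3,  66.7]), array([100.5,  43.7]), np.float64(85.3)]
side cam [ 901.371379   -904.46013948 1688.91413823]
 roll 71 -1 ((546.560791015625, 303.76055908203125), (95.21650695800781, 110.77835845947266), 17.508758544921875) ((547.9512329101562, 303.0498046875), (95.90880584716797, 107.39960479736328), 24.49199676513672)
 roll 54 0 ((544.7031860351562, 310.6854248046875), (79.85762786865234, 81.41019439697266), 56.566097259521484) ((545.4464111328125, 310.7735595703125), (81.07860565185547, 81.6023941040039), 74.35234069824219)
 roll depth 178 [546.66085146 302.76581293  31.81783539]
 box 22 [array([620.9,  71.5]), array([105.7,  37.8]), np.float64(85.3)]
 box 28 [array([621.9,  68. ]), array([105.3,  37.7]), np.float64(85.3)]
 box 34 [array([622.9,  64.5]), array([104.9,  37.6]), np.float64(85.3)]
```

```bash
cat >> h.py <<'E'
from scipy.spatial.transform import Rotation as Ro
def rows(p0,q0,wps):
    "p0 mm,q0 wxyz commanded pose; wps list of (x,y,z,yaw turn about world z rad) -> shift cm & turn in tool axes"
    R=Ro.from_quat(np.r_[q0[1:],q0[0]])
    for w in wps:
        d=R.inv().apply(np.array(w[:3])-p0)/10
        print(w,"->",d.round(2),(R.inv().apply([0,0,w[3]])).round(3))
E
python3 - <<'E'
from h import *
c=load("top",0);P=cloud(c);h=cv2.cvtColor(c["pixels"],cv2.COLOR_BGR2HSV)
def ext(name,u0,v0,u1,v1,zmin=15):
    g=P[v0:v1,u0:u1].reshape(-1,3);g=g[g[:,2]>zmin];print(name,np.percentile(g,[2,98],axis=0).round(0).tolist())
ext("vise",190,185,247,265);ext("vise top",190,185,247,265,70);ext("turq1",376,170,403,208);ext("turq2",418,230,448,264);ext("can",330,165,356,196);ext("tm",198,130,228,154);ext("toolbox",318,88,434,170,100);ext("bluecan",140,85,180,136)
p=np.array([212.2,640.8,231.3]);q=[0,.1592,.9872,0]
rows(p,q,[(620,68,200,-1.334),(620,68,10.5,-1.334)])
E
```

```text
vise [[288.0, 76.0, 16.0], [487.0, 184.0, 148.0]]
vise top [[288.0, 82.0, 79.0], [487.0, 184.0, 148.0]]
turq1 [[519.0, -401.0, 18.0], [637.0, -333.0, 175.0]]
turq2 [[349.0, -512.0, 18.0], [400.0, -460.0, 176.0]]
can [[553.0, -254.0, 17.0], [631.0, -182.0, 113.0]]
tm [[682.0, 179.0, 15.0], [757.0, 263.0, 67.0]]
toolbox [[628.0, -464.0, 110.0], [822.0, -140.0, 226.0]]
bluecan [[725.0, 345.0, 23.0], [776.0, 399.0, 210.0]]
(620, 68, 200, -1.334) -> [-56.72 -41.56   3.13] [0.    0.    1.334]
(620, 68, 10.5, -1.334) -> [-56.72 -41.56  22.08] [0.    0.    1.334]
```

Call:
send_rows(steps="6 -56.7 -41.6 3.1 0 0 1.334;6 -56.7 -41.6 3.1 0 0 1.334;6 -56.7 -41.6 3.1 0 0 1.334;6 -56.7 -41.6 3.1 0 0 1.334;6 -56.7 -41.6 3.1 0 0 1.334", grip_force=40)

```text
time_s: 0.72
ee_pos: [393.8, 384.5, 217.3]
eef_rot: [0.0, 0.59, 0.807, -0.0]
ft_force: [1.0, -0.8, 0.2]
width: 60.1
finger_force: 0.0
```

```bash
cat > go.py <<'E'
# usage: go.py "x y z toolyaw_deg; ..." : toolyaw = world angle of tool y axis
import sys;from h import *
s=get_state();p=s["ee_pos"];q=s["eef_rot"];R=Ro.from_quat(np.r_[q[1:],q[0]])
y=R.apply([0,1,0]);a=np.degrees(np.arctan2(y[1],y[0]))
print("t",round(s["time_s"],2),p.round(1),"yaw",a.round(1),"q",s["qpos"].round(2),"w",round(s["width"],1),"F",s["ft_force"].round(1))
for w in sys.argv[1].split(";") if len(sys.argv)>1 else []:
    w=np.array(w.split(),float)
    d=(w[3]-a+90)%180-90
    T=Ro.from_euler("z",np.radians(a+d))*Ro.from_matrix([[0,1,0],[1,0,0],[0,0,-1]])
    print(w,"->",(R.inv().apply(w[:3]-p)/10).round(2),(R.inv()*T).as_rotvec().round(3))
E
python3 go.py "620 68 200 -4.7; 620 68 60 -4.7"
```

```text
t 0.72 [393.8 384.5 217.3] yaw 17.6 q [ 0.73 -0.15  1.73 -0.    1.57  0.42] w 60.1 F [ 1.  -0.8  0.2]
[620.   68.  200.   -4.7] -> [-37.01  11.98   1.73] [-0.    0.    0.39]
[620.   68.   60.   -4.7] -> [-37.01  11.98  15.73] [-0.    0.    0.39]
```

Call:
send_rows(steps="6 -37 12 1.7 0 0 0.39;6 -37 12 1.7 0 0 0.39;6 -37 12 1.7 0 0 0.39;6 -37 12 1.7 0 0 0.39;6 -37 12 1.7 0 0 0.39")

```text
time_s: 1.35
ee_pos: [577.1, 131.6, 203.7]
eef_rot: [-0.0, 0.734, 0.68, -0.0]
ft_force: [-0.1, 0.9, -0.0]
width: 60.3
finger_force: 0.0
```

```bash
python3 go.py "620 68 80 -4.7; 620 68 30 -4.7;620 68 10.5 -4.7; 620 68 150 -4.7"
```

```text
t 1.35 [577.1 131.6 203.7] yaw -4.4 q [ 0.18 -0.06  1.66  0.    1.54  0.26] w 60.3 F [-0.1  0.9 -0. ]
[620.   68.   80.   -4.7] -> [-6.01  4.76 12.37] [-0.    -0.     0.005]
[620.   68.   30.   -4.7] -> [-6.01  4.76 17.37] [-0.    -0.     0.005]
[620.   68.   10.5  -4.7] -> [-6.01  4.76 19.32] [-0.    -0.     0.005]
[620.   68.  150.   -4.7] -> [-6.01  4.76  5.37] [-0.    -0.     0.005]
```

Call:
send_rows(steps="6 -6 4.8 5 0 0 0;6 -6 4.8 5 0 0 0;6 -6 4.8 10.5 0 0 0;6 -6 4.8 15.5 0 0 0;6 -6 4.8 17.5 0 0 0")

```text
time_s: 1.98
ee_pos: [618.1, 70.4, 26.1]
eef_rot: [-0.001, 0.733, 0.68, -0.001]
ft_force: [-0.2, -0.3, 0.1]
width: 60.1
finger_force: 0.0
```

Call:
send_rows(steps="6 0 0 1.3 0 0 0;6 0 0 1.8 0 0 0;2.5 0 0 1.8 0 0 0;2.5 0 0 1.8 0 0 0;2.5 0 0 1.8 0 0 0")

```text
time_s: 2.6
ee_pos: [620.5, 70.2, 12.5]
eef_rot: [0.001, 0.734, 0.68, 0.001]
ft_force: [-0.1, 0.2, 6.1]
width: 33.0
finger_force: 41.4
```

```bash
python3 go.py "620 68 150 -4.7; 468 -91 150 -4.7; 468 -91 50 -4.7"
```

```text
t 2.6 [620.5  70.2  12.5] yaw -4.4 q [0.07 0.15 1.77 0.   1.22 0.15] w 33.0 F [-0.1  0.2  6.1]
[620.   68.  150.   -4.7] -> [ -0.21   0.   -13.75] [ 0.002 -0.     0.006]
[468.  -91.  150.   -4.7] -> [-17.23 -13.94 -13.79] [ 0.002 -0.     0.006]
[468.  -91.   50.   -4.7] -> [-17.23 -13.96  -3.79] [ 0.002 -0.     0.006]
```

Call:
send_rows(steps="2.5 0 0 -4 0 0 0;2.5 0 0 -9 0 0 0;2.5 -4 -3 -10 0 0 0;2.5 -8 -6.5 -10 0 0 0;2.5 -12 -10 -10 0 0 0")

```text
time_s: 3.22
ee_pos: [509.5, -42.8, 111.3]
eef_rot: [0.0, 0.733, 0.68, 0.0]
ft_force: [0.2, -0.8, -1.7]
width: 32.5
finger_force: 40.8
```

```bash
python3 go.py "468 -91 80 -4.7; 468 -91 30 -4.7;468 -91 12.5 -4.7"
```

```text
t 3.23 [509.5 -42.8 111.3] yaw -4.4 q [-0.13 -0.19  1.93 -0.    1.4  -0.06] w 32.5 F [ 0.2 -0.8 -1.7]
[468.  -91.   80.   -4.7] -> [-5.12 -3.77  3.13] [0.001 0.    0.006]
[468.  -91.   30.   -4.7] -> [-5.12 -3.78  8.13] [0.001 0.    0.006]
[468.  -91.   12.5  -4.7] -> [-5.12 -3.78  9.88] [0.001 0.    0.006]
```

Call:
send_rows(steps="2.5 -5.1 -3.8 3.1 0 0 0;2.5 -5.1 -3.8 5 0 0 0;2.5 -5.1 -3.8 8 0 0 0;2.5 -5.1 -3.8 9.4 0 0 0;2.5 -5.1 -3.8 9.9 0 0 0")

```text
time_s: 3.85
ee_pos: [468.7, -89.7, 12.3]
eef_rot: [-0.001, 0.734, 0.68, -0.0]
ft_force: [-33.2, 6.9, 55.2]
width: 33.2
finger_force: 48.0
```

Call:
send_rows(steps="2.5 0 0 0 0 0 0;6 0 0 0 0 0 0;6 0 0 0 0 0 0;6 0 0 -4 0 0 0;6 0 0 -10 0 0 0")

```text
time_s: 4.47
ee_pos: [468.1, -89.7, 112.0]
eef_rot: [-0.001, 0.734, 0.68, -0.001]
ft_force: [0.1, 0.2, 1.2]
width: 60.1
finger_force: 0.0
```

```bash
python3 - <<'E'
from h import *
c=grab("top",1);d=grab("side",1)
a=cv2.resize(c["pixels"][100:300,120:440],(640,400));b=d["pixels"]
cv2.imwrite("pics/m1.png",a)
E
python3 go.py "557 300 190 72;  560 260 190 72"
```

```text
t 4.58 [471.4 -90.5 118.6] yaw -4.4 q [-0.24 -0.28  1.99 -0.    1.41 -0.17] w 60.0 F [ 0.   0.1 -1.4]
[557. 300. 190.  72.] -> [39.58  5.62 -7.15] [ 0.006  0.007 -1.333]
[560. 260. 190.  72.] -> [35.61  6.22 -7.14] [ 0.006  0.007 -1.333]
```

View pics/m1.png

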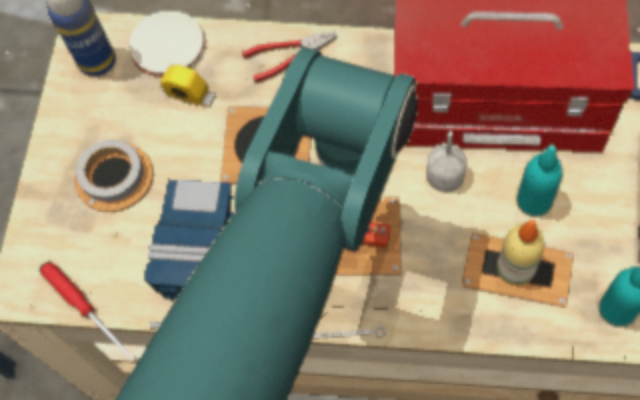

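Box is parked on the blank board, with its red end visible at (375,235). Next is the roll, gripped on its +x rim at the same yaw.

```bash
python3 go.py "583.4 303 200 -4.4; 583.4 303 120 -4.4;583.4 303 50 -4.4;583.4 303 12.5 -4.4"
```

```text
t 4.58 [471.4 -90.5 118.6] yaw -4.4 q [-0.24 -0.28  1.99 -0.    1.41 -0.17] w 60.0 F [ 0.   0.1 -1.4]
[583.4 303.  200.   -4.4] -> [40.08  8.24 -8.13] [0.009 0.002 0.   ]
[583.4 303.  120.   -4.4] -> [40.09  8.17 -0.13] [0.009 0.002 0.   ]
[583.4 303.   50.   -4.4] -> [40.1   8.1   6.87] [0.009 0.002 0.   ]
[583.4 303.   12.5  -4.4] -> [40.1   8.07 10.62] [0.009 0.002 0.   ]
```

Call:
send_rows(steps="5 2 1 -5.8 0 0 0;5 40 8.2 -8.1 0 0 0;5 40 8.2 -8.1 0 0 0;5 40 8.2 -8.1 0 0 0;5 40 8.2 -8.1 0 0 0")

```text
time_s: 5.2
ee_pos: [545.8, 172.4, 185.2]
eef_rot: [0.0, 0.734, 0.68, 0.0]
ft_force: [-0.1, -0.9, -0.6]
width: 50.2
finger_force: 0.0
```

```bash
python3 go.py "583.4 303 200 -4.4; 583.4 303 120 -4.4;583.4 303 50 -4.4;583.4 303 12.5 -4.4"
```

```text
t 5.2 [545.8 172.4 185.2] yaw -4.4 q [ 0.26 -0.09  1.73 -0.    1.51  0.34] w 50.2 F [-0.1 -0.9 -0.6]
[583.4 303.  200.   -4.4] -> [13.3   2.75 -1.48] [ 0.001 -0.     0.001]
[583.4 303.  120.   -4.4] -> [13.3   2.75  6.52] [ 0.001 -0.     0.001]
[583.4 303.   50.   -4.4] -> [13.3   2.74 13.52] [ 0.001 -0.     0.001]
[583.4 303.   12.5  -4.4] -> [13.3   2.73 17.27] [ 0.001 -0.     0.001]
```

Call:
send_rows(steps="5 13.3 2.75 3 0 0 0;5 13.3 2.75 5 0 0 0;5 13.3 2.75 9 0 0 0;5 13.3 2.75 13 0 0 0;5 13.3 2.75 13.5 0 0 0")

```text
time_s: 5.82
ee_pos: [581.7, 300.4, 46.7]
eef_rot: [-0.001, 0.733, 0.68, -0.002]
ft_force: [-0.3, -0.2, -0.4]
width: 50.1
finger_force: 0.0
```

```bash
python3 - <<'E'
from h import *
d=grab("side",2)
cv2.imwrite("pics/m2.png",cv2.resize(d["pixels"][60:180,300:440],None,fx=4,fy=4,interpolation=cv2.INTER_CUBIC))
E
python3 go.py "583.4 303 12.5 -4.4"
```

```text
t 5.88 [582.6 300.5  48.6] yaw -4.4 q [ 0.44  0.18  1.67 -0.    1.29  0.51] w 50.1 F [0.  0.  0.6]
[583.4 303.   12.5  -4.4] -> [0.26 0.07 3.61] [-0.002  0.001  0.   ]
```

View pics/m2.png

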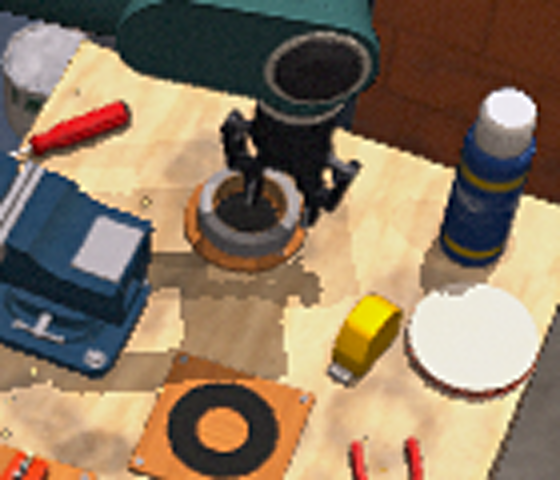

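The fingers straddle the right rim: one over the hole at (250,190), the other outside at (310,210).

Call:
send_rows(steps="5 0.26 0.07 1.8 0 0 0;5 0.26 0.07 3.2 0 0 0;5 0.26 0.07 3.5 0 0 0;1.5 0.26 0.07 3.5 0 0 0;1.5 0.26 0.07 3.5 0 0 0")

```text
time_s: 6.5
ee_pos: [584.4, 303.4, 15.5]
eef_rot: [0.0, 0.734, 0.68, 0.001]
ft_force: [0.6, 1.7, 2.1]
width: 15.7
finger_force: 7.6
```

Call:
send_rows(steps="1.5 0 0 0 0 0 0;1.5 0 0 0 0 0 0;1.5 0 0 -2 0 0 0;1.5 0 0 -6 0 0 0;1.5 0 0 -11 0 0 0")

```text
time_s: 7.12
ee_pos: [583.4, 303.0, 126.2]
eef_rot: [-0.0, 0.734, 0.68, -0.001]
ft_force: [1.2, 0.1, -0.5]
width: 15.1
finger_force: 8.4
```

```bash
python3 go.py "654 66 125 -4.4; 654 66 40 -4.4; 654 66 14.5 -4.4"
```

```text
t 7.12 [583.4 303.  126.2] yaw -4.4 q [0.44 0.13 1.6  0.   1.41 0.52] w 15.1 F [ 1.2  0.1 -0.5]
[654.   66.  125.   -4.4] -> [-23.09   8.85   0.12] [-0.001  0.001  0.   ]
[654.   66.   40.   -4.4] -> [-23.09   8.86   8.62] [-0.001  0.001  0.   ]
[654.   66.   14.5  -4.4] -> [-23.08   8.87  11.17] [-0.001  0.001  0.   ]
```

```bash
python3 - <<'E'
from h import *
d=grab("side",3)
cv2.imwrite("pics/m3.png",cv2.resize(d["pixels"][60:180,300:440],None,fx=4,fy=4,interpolation=cv2.INTER_CUBIC))
E
python3 go.py
```

```text
t 7.17 [585.5 304.1 134.7] yaw -4.4 q [0.44 0.12 1.6  0.   1.42 0.52] w 15.4 F [1.  0.  6.5]
```

View pics/m3.png

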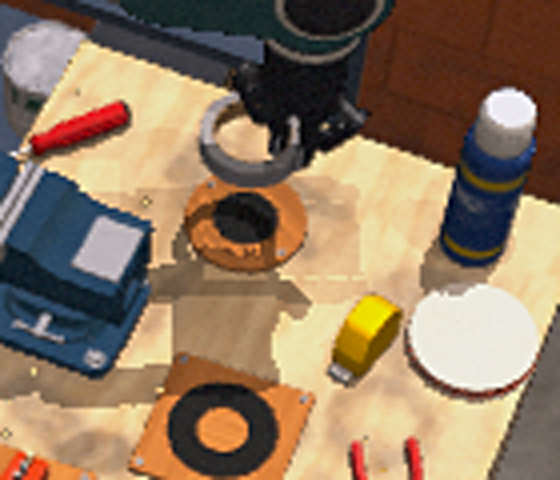

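The roll is held, lifted to (250,140) and level. The grip force is low because the opening command was reached, so I'll tighten it.

Call:
send_rows(steps="0 0 0 0 0 0 0;0 0 0 0 0 0 0;0 -7 2.7 0 0 0 0;0 -13 5 0 0 0 0;0 -18 6.9 0 0 0 0")

```text
time_s: 7.8
ee_pos: [637.2, 121.7, 123.3]
eef_rot: [-0.001, 0.733, 0.68, -0.001]
ft_force: [1.0, 0.0, -1.6]
width: 14.1
finger_force: 38.1
```

Call:
send_rows(steps="0 -4 1.5 0 0 0 0;0 -5.1 2 0 0 0 0;0 -5.1 2 2 0 0 0;0 -5.1 2 4 0 0 0;0 -5.1 2 4 0 0 0")

```text
time_s: 8.43
ee_pos: [652.0, 72.2, 81.5]
eef_rot: [-0.001, 0.733, 0.68, -0.002]
ft_force: [0.5, -0.9, -1.3]
width: 13.9
finger_force: 38.1
```

```bash
python3 - <<'E'
from h import *
c=load("side",3);h=cv2.cvtColor(c["pixels"],cv2.COLOR_BGR2HSV)
for nm,b in(("ring",(338,152,374,186)),("round",(346,106,378,128))):
    m=cv2.inRange(h[b[1]:b[3],b[0]:b[2]],(0,0,0),(180,255,75))
    cs,_=cv2.findContours(m,cv2.RETR_EXTERNAL,cv2.CHAIN_APPROX_NONE);x=max(cs,key=cv2.contourArea)
    q=cast(c,x[:,0]+np.array(b[:2]),8).astype(np.float32);print(nm,len(x),cv2.fitEllipse(q))
d=grab("side",4);grab("top",4);print(get_state()["ee_pos"])
cv2.imwrite("pics/m4.png",cv2.resize(d["pixels"][80:230,290:430],None,fx=4,fy=4,interpolation=cv2.INTER_CUBIC))
E
python3 go.py "654 66 40 -4.4; 654 66 14.5 -4.4"
```

```text
ring 70 ((615.6109008789062, 71.6746826171875), (99.56368255615234, 100.21392059326172), 62.0362548828125)
round 41 ((542.247314453125, 308.8728332519531), (58.47004318237305, 61.965885162353516), 80.5707778930664)
[653.26619113  72.0486554   84.36287217]
t 8.53 [653.3  72.   84.4] yaw -4.3 q [0.07 0.15 1.64 0.   1.35 0.15] w 13.7 F [ 0.5  0.4 -0.4]
[654.   66.   40.   -4.4] -> [-0.6   0.12  4.44] [-0.001  0.     0.001]
[654.   66.   14.5  -4.4] -> [-0.6   0.12  6.99] [-0.001  0.     0.001]
```

View pics/m4.png

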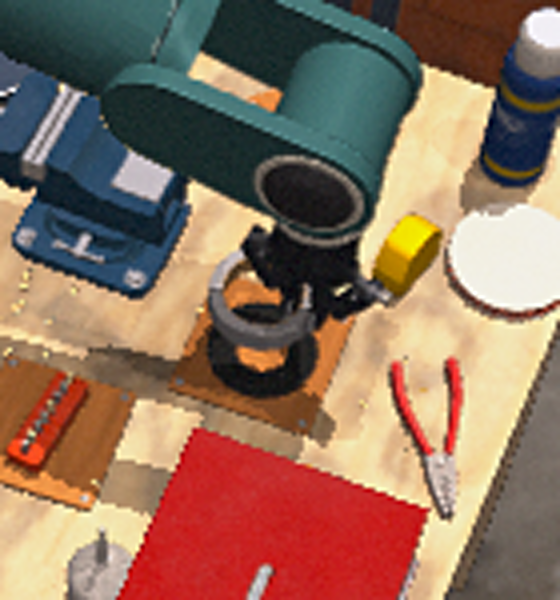

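Side crop: the roll hangs level over the dark ring at (262,350), held at its right rim. The tape measure at (408,250) is clear. Lowering now.

Call:
send_rows(steps="0 -0.5 0.1 2 0 0 0;0 -0.5 0.1 4 0 0 0;0 -0.5 0.1 5.4 0 0 0;0 -0.5 0.1 6.1 0 0 0;0 -0.5 0.1 6.5 0 0 0")

```text
time_s: 9.15
ee_pos: [654.2, 66.1, 19.4]
eef_rot: [-0.0, 0.734, 0.68, -0.0]
ft_force: [-0.1, -0.2, -1.5]
width: 14.0
finger_force: 38.1
```

```bash
python3 go.py "654.5 67 14.5 -4.4"
```

```text
t 9.15 [654.2  66.1  19.4] yaw -4.4 q [ 0.06  0.21  1.69 -0.    1.24  0.14] w 14.0 F [-0.1 -0.2 -1.5]
[654.5  67.   14.5  -4.4] -> [0.09 0.02 0.49] [-0.  0.  0.]
```

Call:
send_rows(steps="0 0.1 0 0.2 0 0 0;0 0.1 0 0.4 0 0 0;2 0.1 0 0.4 0 0 0;5 0.1 0 0.4 0 0 0;5 0.1 0 0.4 0 0 0")

```text
time_s: 9.78
ee_pos: [654.4, 67.1, 16.0]
eef_rot: [0.0, 0.734, 0.68, 0.0]
ft_force: [-0.7, 0.2, 0.0]
width: 49.6
finger_force: 0.0
```

Call:
send_rows(steps="5 0 0 -2 0 0 0;5 0 0 -6 0 0 0;5 0 0 -12 0 0 0;5 0 -2 -18 0 0 0;5 -2 -6 -20 0 0 0")

```text
time_s: 10.4
ee_pos: [593.5, 52.2, 221.5]
eef_rot: [0.002, 0.733, 0.68, 0.002]
ft_force: [-0.2, -0.9, 0.1]
width: 50.2
finger_force: 0.0
```

```bash
python3 go.py "560 -150 290 -4.4; 430 -334.5 290 -4.4; 430 -334.5 168 -4.4"
```

```text
t 10.4 [593.5  52.2 221.5] yaw -4.3 q [ 0.04 -0.06  1.63  0.    1.56  0.12] w 50.2 F [-0.2 -0.9  0.1]
[ 560.  -150.   290.    -4.4] -> [-20.41  -1.77  -6.88] [ 0.006 -0.001  0.001]
[ 430.  -334.5  290.    -4.4] -> [-39.79 -13.34  -6.97] [ 0.006 -0.001  0.001]
[ 430.  -334.5  168.    -4.4] -> [-39.8  -13.42   5.23] [ 0.006 -0.001  0.001]
```

Call:
send_rows(steps="5 -39.8 -13.3 -4.9 0 0 0;5 -39.8 -13.3 -4.9 0 0 0;5 -39.8 -13.3 -4.9 0 0 0;5 -39.8 -13.3 -4.9 0 0 0;5 -39.8 -13.3 -4.9 0 0 0")

```text
time_s: 11.02
ee_pos: [471.0, -235.8, 254.1]
eef_rot: [0.001, 0.734, 0.68, 0.0]
ft_force: [1.3, -0.8, 0.3]
width: 49.4
finger_force: 0.0
```

```bash
python3 go.py "430 -334.5 260 -4.4; 430 -334.5 152 -4.4"
python3 - <<'E'
from h import *
c=grab("side",5);t=grab("top",5)
cv2.imwrite("pics/m5.png",np.hstack([cv2.resize(x[b:b+100,a:a+130],None,fx=3,fy=3,interpolation=cv2.INTER_CUBIC) for x,a,b in((t["pixels"],200,120),(c["pixels"],290,110))]))
E
```

```text
t 11.03 [ 471.  -235.8  254.1] yaw -4.4 q [-0.51 -0.22  1.72  0.    1.63 -0.44] w 49.4 F [ 1.3 -0.8  0.3]
[ 430.  -334.5  260.    -4.4] -> [-10.16  -3.34  -0.58] [0.002 0.001 0.   ]
[ 430.  -334.5  152.    -4.4] -> [-10.15  -3.36  10.22] [0.002 0.001 0.   ]
```

View pics/m5.png

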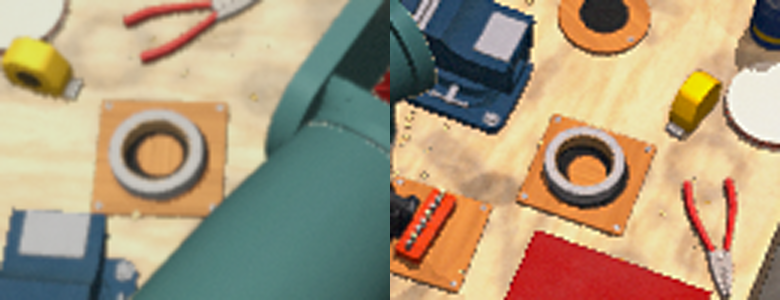

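The roll lies flat on the ring board at (158,155) in the left panel and (585,165) in the right. I'll check its offset.

Run:
```python
from h import *
for n,b in(("top",(234,155,272,188)),("side",(338,150,374,184))):
    c=load(n,5);h=cv2.cvtColor(c["pixels"],cv2.COLOR_BGR2HSV);a=h[b[1]:b[3],b[0]:b[2]]
    # bright top face annulus only
    m=cv2.inRange(a,(0,0,135),(180,60,255));nl,L,st,_=cv2.connectedComponentsWithStats(m);m=np.uint8(L==1+st[1:,4].argmax())
    v,u=np.nonzero(m);q=cast(c,np.c_[u,v]+np.array(b[:2]),32).astype(np.float32)
    hp=cv2.convexHull(q);print(n,cv2.minEnclosingCircle(q),cv2.minAreaRect(q),cv2.fitEllipse(hp))
```

```text
top ((612.3505249023438, 70.92759704589844), 50.51252365112305) ((611.9724731445312, 72.18199157714844), (93.9697494506836, 96.4896011352539), 3.9650323390960693) ((612.460205078125, 71.58354949951172), (97.66765594482422, 98.95310974121094), 35.54193878173828)
side ((611.264892578125, 71.99922180175781), 49.369544982910156) ((611.3693237304688, 72.8089828491211), (93.69278717041016, 96.5742416381836), 23.198522567749023) ((611.1805419921875, 72.05345916748047), (96.1757583618164, 96.79097747802734), 32.251319885253906)
```

Call:
send_rows(steps="5 -10.2 -3.3 0 0 0 0;5 -10.2 -3.3 0 0 0 0;5 -10.2 -3.3 0 0 0 0;5 -10.2 -3.3 2 0 0 0;5 -10.2 -3.3 4 0 0 0")

```text
time_s: 11.75
ee_pos: [431.9, -332.3, 210.5]
eef_rot: [-0.0, 0.733, 0.68, 0.0]
ft_force: [0.3, -0.3, -1.3]
width: 50.0
finger_force: 0.0
```

```bash
python3 go.py "430 -334.5 153 -4.4"
python3 - <<'E'
from h import *
c=grab("side",6);t=grab("top",6)
cv2.imwrite("pics/m6.png",np.hstack([cv2.resize(x[b:b+100,a:a+130],None,fx=3,fy=3,interpolation=cv2.INTER_CUBIC) for x,a,b in((t["pixels"],310,160),(c["pixels"],200,160))]))
E
```

```text
t 11.75 [ 431.9 -332.3  210.5] yaw -4.3 q [-0.7  -0.16  1.75  0.    1.56 -0.63] w 50.0 F [ 0.3 -0.3 -1.3]
[ 430.  -334.5  153.    -4.4] -> [-0.23 -0.18  5.75] [-0.    -0.     0.002]
```

View pics/m6.png

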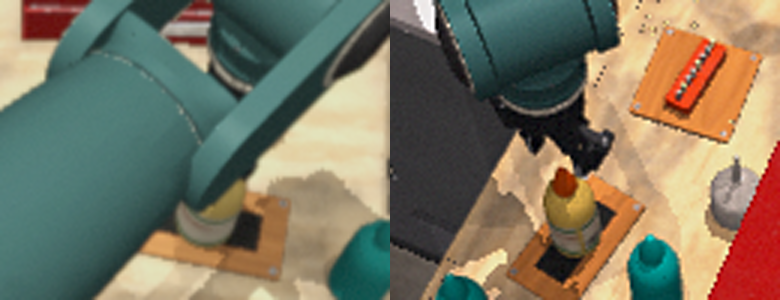

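The roll is about 4 mm off, which is within tolerance. In the side view the fingers, at (525,140) and (595,150), straddle the cap at (565,180).

Call:
send_rows(steps="5 -0.2 -0.2 2 0 0 0;5 -0.2 -0.2 4 0 0 0;5 -0.2 -0.2 5.2 0 0 0;5 -0.2 -0.2 5.6 0 0 0;5 -0.2 -0.2 5.6 0 0 0")

```text
time_s: 12.48
ee_pos: [429.5, -335.3, 156.1]
eef_rot: [0.0, 0.734, 0.68, -0.0]
ft_force: [0.4, -0.1, 0.6]
width: 49.7
finger_force: 0.0
```

Call:
send_rows(steps="4 0 0 0 0 0 0;3.3 0 0 0 0 0 0;2.8 0 0 0 0 0 0;0 0 0 0 0 0 0;0 0 0 0 0 0 0", grip_force=50)

```text
time_s: 13.1
ee_pos: [429.7, -335.4, 156.5]
eef_rot: [0.0, 0.734, 0.68, 0.0]
ft_force: [2.9, -0.4, 5.0]
width: 26.9
finger_force: 49.2
```

```bash
python3 go.py "430 -334.5 340 -4.4"
```

```text
t 13.1 [ 429.7 -335.4  156.5] yaw -4.4 q [-0.71 -0.14  1.82  0.    1.46 -0.63] w 26.9 F [ 2.9 -0.4  5. ]
[ 430.  -334.5  340.    -4.4] -> [  0.08   0.04 -18.35] [0.001 0.    0.   ]
```

Call:
send_rows(steps="0 0 0 -2 0 0 0;0 0 0 -5 0 0 0;0 0 0 -10 0 0 0;0 0 0 -15 0 0 0;0 0 0 -19 0 0 0")

```text
time_s: 13.72
ee_pos: [429.1, -335.1, 349.1]
eef_rot: [0.001, 0.734, 0.68, 0.0]
ft_force: [0.0, -0.1, -2.3]
width: 26.9
finger_force: 49.7
```

```bash
python3 go.py "500 -90 346 -4.4;543.5 307 346 -4.4"
```

```text
t 13.72 [ 429.1 -335.1  349.1] yaw -4.4 q [-0.71 -0.18  1.54 -0.    1.78 -0.63] w 26.9 F [ 0.  -0.1 -2.3]
[500.  -90.  346.   -4.4] -> [24.98  5.19  0.3 ] [0.001 0.001 0.   ]
[543.5 307.  346.   -4.4] -> [64.89  6.49  0.27] [0.001 0.001 0.   ]
```

Call:
send_rows(steps="0 3 0.6 0 0 0 0;0 8 1.7 0 0 0 0;0 13.5 2.8 0 0 0 0;0 19 4 0 0 0 0;0 25 5.2 0 0 0 0")

```text
time_s: 14.35
ee_pos: [500.2, -88.3, 346.9]
eef_rot: [0.0, 0.734, 0.679, 0.0]
ft_force: [1.4, -0.0, -2.4]
width: 26.6
finger_force: 49.7
```

Call:
send_rows(steps="0 5 0.2 0 0 0 0;0 10 0.3 0 0 0 0;0 15 0.5 0 0 0 0;0 20 0.6 0 0 0 0;0 25 0.8 0 0 0 0")

```text
time_s: 14.98
ee_pos: [527.1, 160.2, 347.0]
eef_rot: [0.0, 0.734, 0.68, 0.0]
ft_force: [0.9, -0.7, -2.7]
width: 27.1
finger_force: 49.7
```

Call:
send_rows(steps="0 5 0.2 0 0 0 0;0 9 0.3 0 0 0 0;0 12 0.4 0 0 0 0;0 14 0.5 0 0 0 0;0 14.8 0.5 0 0 0 0")

```text
time_s: 15.6
ee_pos: [543.8, 306.4, 346.1]
eef_rot: [0.0, 0.733, 0.68, -0.0]
ft_force: [0.7, -0.9, -2.6]
width: 26.7
finger_force: 49.7
```

```bash
python3 go.py "543.5 307 346 -4.4;543.5 307 160 -4.4"
```

```text
t 15.6 [543.8 306.4 346.1] yaw -4.4 q [ 0.47 -0.    1.38 -0.    1.76  0.55] w 26.7 F [ 0.7 -0.9 -2.6]
[543.5 307.  346.   -4.4] -> [ 0.06 -0.03  0.01] [-0.     0.     0.001]
[543.5 307.  160.   -4.4] -> [ 0.07 -0.03 18.61] [-0.     0.     0.001]
```

Now lowering the bottle gently; it should touch at TCP z of about 156.

Call:
send_rows(steps="0 0 0 3 0 0 0;0 0 0 8 0 0 0;0 0 0 13 0 0 0;0 0 0 16.5 0 0 0;0 0 0 18 0 0 0")

```text
time_s: 16.23
ee_pos: [543.4, 304.8, 164.3]
eef_rot: [-0.0, 0.734, 0.679, -0.001]
ft_force: [0.4, 0.1, -1.6]
width: 26.7
finger_force: 49.6
```

Call:
send_rows(steps="0 0 0 0.2 0 0 0;0 0 0 0.4 0 0 0;0 0 0 0.6 0 0 0;0 0 0 0.7 0 0 0;0 0 0 0.7 0 0 0")

```text
time_s: 16.85
ee_pos: [543.8, 305.9, 159.2]
eef_rot: [0.0, 0.734, 0.68, 0.0]
ft_force: [0.3, 0.5, -2.6]
width: 26.5
finger_force: 49.6
```

```bash
python3 go.py "543.5 307 156 -4.4"
```

```text
t 16.85 [543.8 305.9 159.2] yaw -4.4 q [0.47 0.03 1.65 0.   1.46 0.55] w 26.5 F [ 0.3  0.5 -2.6]
[543.5 307.  156.   -4.4] -> [ 0.11 -0.04  0.32] [ 0. -0.  0.]
```

Call:
send_rows(steps="0 0.1 0 0.1 0 0 0;0 0.1 0 0.2 0 0 0;0 0.1 0 0.25 0 0 0;0 0.1 0 0.3 0 0 0;0 0.1 0 0.3 0 0 0")

```text
time_s: 17.48
ee_pos: [544.0, 306.9, 156.5]
eef_rot: [0.0, 0.734, 0.68, 0.0]
ft_force: [-0.0, 0.6, 3.7]
width: 26.5
finger_force: 50.3
```

Contact at 3.7 N, so I'll release and rise.

Call:
send_rows(steps="2.6 0 0 0 0 0 0;2.9 0 0 0 0 0 0;3.5 0 0 0 0 0 0;5 0 0 0 0 0 0;5 0 0 0 0 0 0")

```text
time_s: 18.1
ee_pos: [543.8, 306.9, 155.9]
eef_rot: [-0.0, 0.734, 0.68, -0.0]
ft_force: [-0.1, 0.2, -0.3]
width: 49.9
finger_force: 0.0
```

Call:
send_rows(steps="5 0 0 -2 0 0 0;5 0 0 -5 0 0 0;5 0 0 -9 0 0 0;6 -5 -1 -10 0 0 0;6 -11 -2 -10 0 0 0")

```text
time_s: 18.73
ee_pos: [515.4, 198.1, 258.6]
eef_rot: [0.001, 0.733, 0.68, 0.001]
ft_force: [0.8, -1.0, 0.6]
width: 60.1
finger_force: 0.0
```

```bash
python3 go.py "468 -91 220 -4.4"
python3 - <<'E'
from h import *
for n,b in(("side",(340,60,385,140)),("top",(140,140,205,215))):
    c=grab(n,7)
    cv2.imwrite(f"pics/{n}7.png",c["pixels"])
t,c=load("top",7)["pixels"],load("side",7)["pixels"]
cv2.imwrite("pics/m7.png",np.hstack([cv2.resize(x[b:b+100,a:a+130],None,fx=3,fy=3,interpolation=cv2.INTER_CUBIC) for x,a,b in((t,130,120),(c,290,60))]))
E
```

```text
t 18.73 [515.4 198.1 258.6] yaw -4.3 q [ 0.32 -0.16  1.67 -0.    1.63  0.4 ] w 60.1 F [ 0.8 -1.   0.6]
[468.  -91.  220.   -4.4] -> [-29.19  -2.57   3.82] [ 0.003 -0.001  0.002]
```

View pics/m7.png

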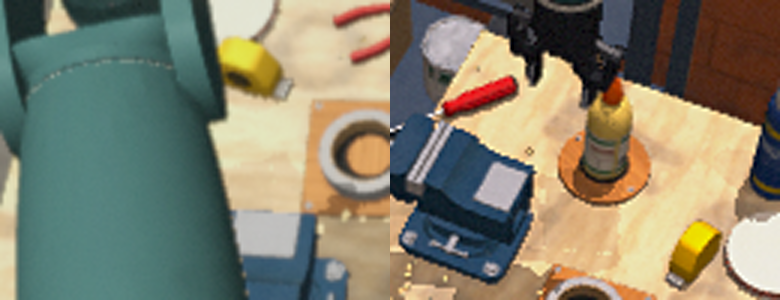

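The right panel shows the bottle upright on the round board at (605,150). On to the box.

Call:
send_rows(steps="6 -29 -2.5 3.5 0 0 0;6 -29 -2.5 3.5 0 0 0;6 -29 -2.5 3.5 0 0 0;6 -29 -2.5 3.5 0 0 0;6 -29 -2.5 3.5 0 0 0")

```text
time_s: 19.45
ee_pos: [467.9, -90.6, 222.3]
eef_rot: [0.001, 0.734, 0.679, 0.0]
ft_force: [0.6, -0.1, 0.5]
width: 59.8
finger_force: 0.0
```

```bash
python3 go.py "468 -90 100 -4.7;468 -90 30 -4.7;468 -90 12.5 -4.7"
```

```text
t 19.45 [467.9 -90.6 222.3] yaw -4.4 q [-0.24 -0.33  1.86 -0.    1.6  -0.17] w 59.8 F [ 0.6 -0.1  0.5]
[468.  -90.  100.   -4.7] -> [ 0.06 -0.02 12.23] [0.002 0.    0.004]
[468.  -90.   30.   -4.7] -> [ 0.07 -0.03 19.23] [0.002 0.    0.004]
[468.  -90.   12.5  -4.7] -> [ 0.07 -0.03 20.98] [0.002 0.    0.004]
```

Call:
send_rows(steps="6 0 0 6 0 0 0;6 0 0 12 0 0 0;6 0 0 17 0 0 0;6 0 0 19.5 0 0 0;6 0 0 20.6 0 0 0")

```text
time_s: 20.08
ee_pos: [468.5, -88.4, 14.7]
eef_rot: [-0.0, 0.734, 0.68, -0.0]
ft_force: [0.5, -0.1, 0.3]
width: 59.9
finger_force: 0.0
```

Call:
send_rows(steps="6 0 0 0.2 0 0 0;6 0 0 0.2 0 0 0;0 0 0 0.2 0 0 0;0 0 0 0.2 0 0 0;0 0 0 0.2 0 0 0")

```text
time_s: 20.7
ee_pos: [469.0, -88.7, 14.1]
eef_rot: [0.001, 0.734, 0.68, 0.0]
ft_force: [-1.8, 0.4, 7.3]
width: 32.6
finger_force: 50.9
```

Call:
send_rows(steps="0 0 0 -2 0 0 0;0 0 0 -5 0 0 0;0 0 0 -8 0 0 0;0 0 0 -10 0 0 0;0 0 0 -10 0 0 0")

```text
time_s: 21.32
ee_pos: [469.0, -88.7, 114.1]
eef_rot: [0.001, 0.734, 0.68, 0.001]
ft_force: [0.2, 0.5, -3.1]
width: 33.0
finger_force: 50.4
```

```bash
python3 go.py "431 -339 110 -8.4"
python3 - <<'E'
from h import *
# oblong board with its dark bar uncovered; box in hand
c=grab("side",8);t=grab("top",8)
for n,c,b in(("side",c,(232,215,290,268)),("top",t,(345,212,412,255))):
    h=cv2.cvtColor(c["pixels"],cv2.COLOR_BGR2HSV)[b[1]:b[3],b[0]:b[2]]
    for k,m in(("bar",cv2.inRange(h,(0,0,0),(180,255,70))),("wood",cv2.inRange(h,(9,112,90),(19,255,255)))):
        nl,L,st,_=cv2.connectedComponentsWithStats(m,connectivity=8);v,u=np.nonzero(L==1+st[1:,4].argmax())
        print(n,k,len(u),cv2.minAreaRect(cast(c,np.c_[u,v]+np.array(b[:2]),8).astype(np.float32)))
cv2.imwrite("pics/m8.png",np.hstack([cv2.resize(x["pixels"][b:b+110,a:a+130],None,fx=3,fy=3,interpolation=cv2.INTER_CUBIC) for x,a,b in((t,290,160),(load("side",8),220,160))]))
E
```

```text
t 21.32 [469.  -88.7 114.1] yaw -4.4 q [-0.24 -0.27  2.   -0.    1.41 -0.16] w 33.0 F [ 0.2  0.5 -3.1]
[ 431.  -339.   110.    -8.4] -> [-25.25  -1.87   0.42] [0.002 0.    0.07 ]
side bar 308 ((429.5950012207031, -337.60882568359375), (105.72980499267578, 38.32402038574219), 81.50682830810547)
side wood 781 ((436.1182556152344, -339.2819519042969), (162.6110076904297, 102.20360565185547), 81.51842498779297)
top bar 351 ((432.6371765136719, -338.33428955078125), (101.91288757324219, 34.490989685058594), 80.81763458251953)
top wood 996 ((430.4893798828125, -338.7458801269531), (158.96517944335938, 89.53520965576172), 81.9523696899414)
```

View pics/m8.png

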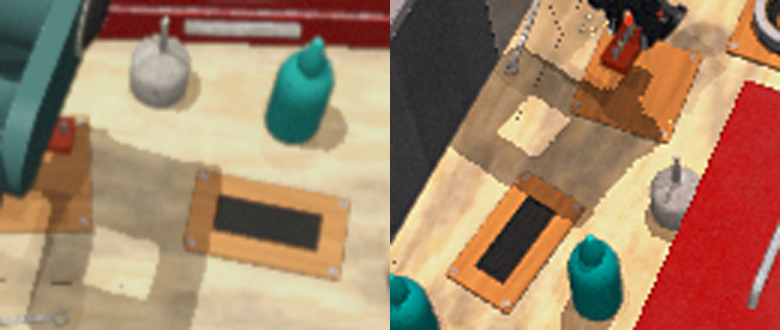

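The box is in hand at (620,45) in the right panel, and the oblong board is clear with its dark bar visible. The bar centre is about (431,-338.5), with the axis at 81.5°.

Call:
send_rows(steps="0 -5 -0.4 0 0 0 0.02;0 -10.5 -0.8 0 0 0 0.04;0 -16 -1.2 0 0 0 0.06;0 -21 -1.6 0 0 0 0.07;0 -25 -1.9 0 0 0 0.07")

```text
time_s: 22.05
ee_pos: [429.3, -337.9, 111.2]
eef_rot: [-0.001, 0.757, 0.653, -0.0]
ft_force: [1.1, 0.0, -1.9]
width: 32.6
finger_force: 50.4
```

```bash
python3 go.py "431 -336 20 -8.4;431 -336 15 -8.4"
```

```text
t 22.05 [ 429.3 -337.9  111.2] yaw -8.5 q [-0.71 -0.11  1.86 -0.    1.39 -0.57] w 32.6 F [ 1.1  0.  -1.9]
[ 431.  -336.    20.    -8.4] -> [0.2  0.16 9.12] [-0.002 -0.001 -0.001]
[ 431.  -336.    15.    -8.4] -> [0.2  0.16 9.62] [-0.002 -0.001 -0.001]
```

Call:
send_rows(steps="0 0.2 0.1 3 0 0 0;0 0.2 0.1 6 0 0 0;0 0.2 0.1 8 0 0 0;0 0.2 0.1 9 0 0 0;0 0.2 0.1 9.2 0 0 0")

```text
time_s: 22.68
ee_pos: [431.7, -334.4, 20.7]
eef_rot: [-0.0, 0.757, 0.654, -0.0]
ft_force: [-0.1, -0.2, -2.0]
width: 33.0
finger_force: 50.3
```

Call:
send_rows(steps="0 0 0 0.1 0 0 0;0 0 0 0.2 0 0 0;0 0 0 0.3 0 0 0;0 0 0 0.35 0 0 0;0 0 0 0.35 0 0 0")

```text
time_s: 23.3
ee_pos: [431.7, -334.5, 17.5]
eef_rot: [0.0, 0.757, 0.653, -0.0]
ft_force: [0.3, -0.4, -2.5]
width: 32.6
finger_force: 50.3
```

```bash
python3 go.py "431 -336 14 -8.4"
```

```text
t 23.3 [ 431.7 -334.5   17.5] yaw -8.4 q [-0.71 -0.02  1.94 -0.    1.22 -0.56] w 32.6 F [ 0.3 -0.4 -2.5]
[ 431.  -336.    14.    -8.4] -> [-0.16 -0.05  0.35] [0. 0. 0.]
```

Call:
send_rows(steps="0 -0.15 0 0.15 0 0 0;0 -0.15 0 0.25 0 0 0;0 -0.15 0 0.3 0 0 0;0 -0.15 0 0.35 0 0 0;0 -0.15 0 0.35 0 0 0")

```text
time_s: 23.92
ee_pos: [431.5, -336.0, 14.2]
eef_rot: [0.0, 0.757, 0.653, -0.0]
ft_force: [-1.9, 0.8, 0.7]
width: 32.7
finger_force: 50.7
```

Call:
send_rows(steps="3.5 0 0 0 0 0 0;5 0 0 0 0 0 0;6 0 0 0 0 0 0;6 0 0 -2 0 0 0;6 0 0 -6 0 0 0")

```text
time_s: 24.55
ee_pos: [430.9, -335.6, 74.6]
eef_rot: [-0.001, 0.757, 0.653, -0.0]
ft_force: [0.5, -0.3, 0.1]
width: 60.0
finger_force: 0.0
```

Call:
send_rows(steps="6 0 0 -6 0 0 0;6 0 0 -12 0 0 0;6 0 0 -18 0 0 0;6 0 0 -20 0 0 0;6 0 0 -20 0 0 0")

```text
time_s: 25.18
ee_pos: [431.6, -336.1, 275.8]
eef_rot: [0.001, 0.757, 0.653, 0.0]
ft_force: [0.3, -0.3, -0.3]
width: 59.8
finger_force: 0.0
```

```bash
python3 go.py "480 -60 280 -8.4"
```

```text
t 25.18 [ 431.6 -336.1  275.8] yaw -8.4 q [-0.71 -0.17  1.65 -0.    1.66 -0.56] w 59.8 F [ 0.3 -0.3 -0.3]
[480.  -60.  280.   -8.4] -> [28.02  0.76 -0.46] [0.002 0.001 0.   ]
```

Call:
send_rows(steps="6 28 0.7 -0.5 0 0 0;6 28 0.7 -0.5 0 0 0;6 28 0.7 -0.5 0 0 0;6 28 0.7 -0.5 0 0 0;6 28 0.7 -0.5 0 0 0")

```text
time_s: 25.8
ee_pos: [478.8, -57.3, 277.2]
eef_rot: [-0.001, 0.756, 0.654, -0.001]
ft_force: [0.4, -0.8, 0.4]
width: 60.0
finger_force: 0.0
```

Run:
```python
from h import *
for n,bx,bc in(("top",(345,205,415,260),(150,135,205,215)),("side",(228,210,295,270),(340,60,390,135))):
    c=grab(n,9);h=cv2.cvtColor(c["pixels"],cv2.COLOR_BGR2HSV)
    def big(b,lo,hi):
        m=cv2.inRange(h[b[1]:b[3],b[0]:b[2]],lo,hi);nl,L,st,_=cv2.connectedComponentsWithStats(m,connectivity=8)
        v,u=np.nonzero(L==1+st[1:,4].argmax());return np.c_[u,v]+np.array(b[:2])
    uv=big(bx,(0,150,80),(8,255,255));print(n,"box",[np.round(x,1) for x in cv2.minAreaRect(cast(c,uv,28).astype(np.float32))])
    uv=big(bc,(3,180,90),(12,255,255));print(n,"cap",len(uv),uv.mean(0),cast(c,[uv.mean(0)],157))
a,b=load("top",9)["pixels"],load("side",9)["pixels"]
cv2.imwrite("pics/m9.png",np.vstack([cv2.resize(a[100:270,130:440],(620,340)),cv2.resize(b[50:150,280:400],(312,260)).copy() if 0 else np.hstack([cv2.resize(b[60:180,300:440],(303,260)),cv2.resize(b[170:290,210:356],(317,260))])]))
```

```text
top box [array([ 427.5, -336.8]), array([101.4,  38.5]), np.float64(81.1)]
top cap 65 [162.36923077 165.03076923] [[543.99458778 306.57024905]]
side box [array([ 432.5, -338.2]), array([101.9,  36.8]), np.float64(82.0)]
side cap 53 [363.81132075  89.69811321] [[541.87405439 309.77788639]]
```

View pics/m9.png

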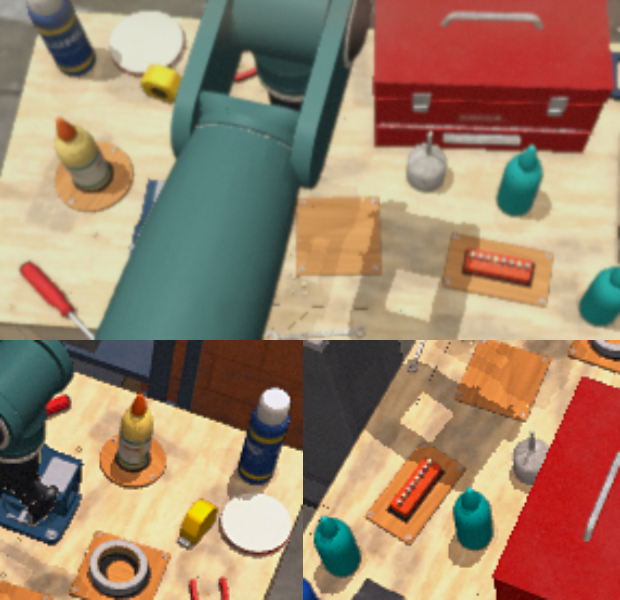

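The bottle stands upright on the round board (90,175), the box lies along the bar of the oblong board (498,265), and the roll is on the ring board (120,567). Measured offsets are all within about 5 mm, and the arm is clear.

```bash
python3 -c "
from plant import sign_off;print(sign_off())"
```

```text
the job is handed in; nothing more can be done
None
```

The job is handed in: my last camera measurements put the bottle, bit box and tape roll each within about 5 mm of the middle of its own board, with the bottle upright and the arm clear; no verdict was returned.

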